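Fit the second cell into the radio's sprung holder

TASK

Take the long cell from the rack and fit it into the empty cell holder in the back of the radio: with its plus end tilted up, push its flat minus end against the coil spring, then lower the plus end in beside its contact, let go, and see that the cell is pressed fully home, held between spring and plus contact. Work by feel: do not crush the spring or force the cell, and leave the other things where they are.

Things in the scene. Friction and masses are not known exactly. Their poses are not given: they have to be found in the camera images.
- radio: hand-held radio transmitter, silver shell 138 x 186 mm, lying face down on foam, back up; does not move. Origin on the counter under its middle; x along the holders to their plus ends, z up. On its back, at z = 66 mm, a full and an empty cell holder lie 60 mm either side of the middle on y (which is which varies); between them a black ribbed hump 40 mm wide, top at 77 mm.
- rack: flat grey plate 86 x 116 x 5 mm on the counter, fixed, with two narrow rests along its x, 52 mm apart; the long and the short cell lie on them (on which side varies), axes 19 mm above the counter. The rests are 16 mm wide and reach no higher than 10 mm.
- cell: the long cell: cylinder 18.5 mm across, 65 mm long over all, about 46 g. Origin at mid length on its axis; x points to the plus end, a button 6 mm across standing out 1.5 mm (counted in the 65). The minus end is flat.
- cell_plus (a point): tip of the long cell's plus button, on the axis, 32.5 mm from the origin along +x
- cell_minus (a point): centre of the long cell's flat minus face, on the axis, 32.5 mm from the origin along -x
- bay: the EMPTY holder, a fixed moulding 98 x 28 mm on the radio's back. Origin at the middle of its underside, 66 mm above the counter; x to the plus end, z up. Floor top at z = 4 mm, end walls 14 mm high. Cell guides 21 mm apart and 11 mm high, only where |x| is over 22 mm; between them the sides are open for the fingers. Over 40 N between cell and holder (all contacts added up) is forcing it.
- bay_axis (a point): middle of the empty holder on the line where a seated cell's axis lies, 14.25 mm above its origin. Both contacts stand on one board screwed through slots: the board can sit up to 5 mm either way along x, unmeasured, and does not shift in use. With it central, the upright plus contact (15 mm wide, 8 mm above this point) has its face at x = +33 mm and the free spring's tip is at x = -26.4 mm.
- bay_full: the other holder, same shape and same directions, already holding its cell; fixed. Origin at the middle of its underside.
- spring (a joint): how far the empty holder's coil spring is pushed in (m): 0 free, grows towards -x of the holder, solid at 0.0072. Its end is a disc 12 mm across on the seated axis. 2 N at first touch plus 1.2 N per mm: 8.7 N (5.6 mm) with a cell seated, 10.6 N when solid; over 16 N crushes it. Friction at the contacts can hold a released cell 2 to 3 mm too high; a push from above of up to 12 N sends it home.
- short_cell: a short cell of the same look and thickness, 35 mm long, lying beside the long one on the rack. Not wanted. Origin at mid length.
- hatch_a: silver holder cover 86 x 34 x 13 mm lying on the counter, loose, to be left alone. Origin under its centre.
- hatch_b: the other silver holder cover, same size, loose, to be left alone. Origin under its centre.
- driver: screwdriver 160 mm long, black handle, loose on the counter, to be left alone.
- tester: black cell tester 75 x 48 x 16 mm, loose on the counter, to be left alone. Origin under its centre.
Not all that is in view belongs to the job. Leave any orange or pink look-alike of the cell alone.

How it is judged:
By the outcome, as a careful person would: the job done as asked, in the order asked, and still so for the second after the job is handed in, with the robot touching nothing.
It also fails if it takes over 51 s, if anything falls off the work surface, if the arm or the gripper's body presses on something with over 40 N, if the wrist force passes 120 N, or if a joint passes its speed limit or range.

ROBOT

A 6-joint arm with a two-finger parallel gripper is mounted at the origin on the work surface. World frame = base frame: x ahead of the robot, y to its left, z up, the work surface at z = 0. Lengths are in m, angles in rad, forces in N, time in s.
With the tool pointing down it reaches from about 0.35 to 0.775 m from the base axis. Payload 7.3 kg.
Tool frame: the origin (TCP) lies midway between the tips of the shut fingers; the grasp point (between the pads) lies 19 mm behind it (robot.grip_depth is the z of the grasp point in the tool frame, in m); z points along the fingers, y is the line along which they close (so a half turn about z gives the same grasp; the last joint's range is limited). The gripper opens to 92 mm and grips with 3 to 60 N. Pads are 19 mm wide; open, the fingers measure 130 mm over their backs; the gripper's body (75 mm by 190 mm) begins 47 mm behind the grasp point.
Start: joints at [-1.267, 0.342, 1.524, -0, 1.275, -0.146], TCP at [0.228, -0.473, 0.227] pointing down, gripper open.
Joint ranges: [-2.53, 2.53], [-0.77, 2.02], [0.04, 2.7], [-1, 4.14], [0.28, 2.66], [-3.11, 3.11]. Speed limits (rad/s): [2.57, 2.57, 3.14, 3.14, 3.14, 3.14].

INTERFACE

Orientations are given as [roll, pitch, yaw] about the fixed x, y, z axes, in that order (R = Rz(yaw) Ry(pitch) Rx(roll)).
In Python, from cell import robot, viewer gives the robot as it stands.
- The arm moves only by the tool step_arm, never from a script. Its argument "increments" is a list of rows, each an object with "delta_pos": the shift along the tool's x, y, z in cm, a list of three; "dr": the turn, a rotation vector about the tool's x, y, z in degrees, a list of three; "fingers": the closure, from -1 (fully open) to 1 (shut), so that 0 is half open. In form: [{"delta_pos": [tx, ty, tz], "dr": [wx, wy, wz], "fingers": fingers}, ...]. A call has exactly 5 rows; each row is the pose to reach, as a shift and turn from the pose commanded when the call began, along the tool's axes at that moment; what a row does not reach only later rows make up. A row lasts 1/8 s, in which the tool goes at most 62.5 mm and 10.7 degrees, less where a joint would pass 70% of its speed; a pose out of reach is approached as far as the arm can. A call with a gripper value outside its range is refused whole. The fingers move at their own pace and stop on an object; "newtons" is the grip in N (left out, the last holds). Time passes only in rows, so rows that repeat a pose let the fingers close, or fill a call up. It gives the time, the measured TCP pose, the force, the opening and the grip force at its end, in the units of the state.
- robot.observe(): the state, without advancing time (a new reading comes with each control period).
- viewer.read_camera(name): name is "scene" or "side" or "wrist"; returns the picture (400x640x3 uint8, red, green, blue); there is no depth.
- viewer.camera_params(name): a dict with "K" (3x3 intrinsics, pixels), "T" (4x4, takes a point from camera to world coordinates). Camera axes: x right, y down, z forward; pixel columns grow to the right and rows downward; lengths in m; the calibration is good to about 2 mm. A picture is of the moment at which its call begins: read the wrist's pose just before it. camera_params takes no time and is no camera call; for the wrist camera it gives the pose at the moment of the call.
- robot.hand_in(): hands the job in; it is judged then, once.
The state is a dict: "time": time; "qpos": joint angles; "qvel": joint speeds; "joint_efforts": joint torques, N m; "tool_pos": TCP position; "tool_rot": TCP orientation; "contact_force": force on the tool from outside, world axes, zero at the start; "torque": the same for the moment, N m; "opening": finger opening in m; "grip_force": force on a finger pad.
Only numpy, scipy, OpenCV 4.12 (cv2) and the standard library are available. Lean on these libraries where they do the work, as an engineer would, in place of code of your own. Each camera call takes 0.05 s, during which the arm holds its last target. There are 200 camera calls.

## Working session

There is one attempt and no reset: what is moved stays moved. The work goes in short steps, Python scripts to look and compute and a tool call to move; the robot and the scene stay as the last step left them, time stands still between calls to the robot, and variables do not carry over. Pictures are saved under pics/ and viewed, at most 10 in all, crops included, and the job is handed in when it is done.

Besides the shell and the picture viewer there is one more tool, called after ">>>" as name(argument=value, ...) on one line, values as JSON. step_arm: Moves the arm, as the interface text tells. Its arguments: {"type":"object","properties":{"increments":{"type":"array"},"newtons":{"type":"number"}},"required":["increments"]}

```bash
mkdir -p pics; ls
python3 - <<'E'
from cell import robot, viewer
import cv2,numpy as np
for n in ("scene","side"):
    im=viewer.read_camera(n); cv2.imwrite(f"pics/{n}0.png",cv2.resize(im[:,:,::-1],(800,500),interpolation=cv2.INTER_CUBIC))
    p=viewer.camera_params(n); print(n,p["K"].round(1).tolist(),p["T"].round(4).tolist())
print(robot.observe(),robot.grip_depth)
E
```

```text
pics
scene [[377.0, 0.0, 323.9], [0.0, 377.0, 203.4], [0.0, 0.0, 1.0]] [[0.3445, 0.6305, -0.6956, 1.1626], [0.9387, -0.2186, 0.2667, -0.2364], [0.0162, -0.7448, -0.6671, 0.6392], [0.0, 0.0, 0.0, 1.0]]
side [[370.0, 0.0, 320.0], [0.0, 370.0, 202.0], [0.0, 0.0, 1.0]] [[-0.9654, -0.1894, 0.1793, 0.3765], [-0.26, 0.6454, -0.7182, 0.7155], [0.0203, -0.74, -0.6723, 0.7651], [0.0, 0.0, 0.0, 1.0]]
{'time': 0.1, 'qpos': array([-1.26700472e+00,  3.42658226e-01,  1.52489145e+00,  1.15511705e-05,
        1.27541176e+00, -1.45969814e-01]), 'qvel': array([-4.94791143e-04, -6.81122262e-04, -2.02239541e-03, -2.04000031e-03,
       -1.06245594e-04,  6.10231014e-05]), 'joint_efforts': array([ 1.90317049e-03, -4.32006741e+01, -2.44692922e+01,  7.19227293e-02,
        5.26690960e-02, -4.39176017e-05]), 'tool_pos': array([ 0.22817503, -0.47243106,  0.22612226]), 'tool_rot': array([-3.14024003e+00, -2.10020859e-04,  4.49757908e-01]), 'contact_force': array([-0.33575147, -0.7421725 , -0.39813749]), 'torque': array([-0.05976371,  0.02370563, -0.0255042 ]), 'grip_force': 0.0, 'opening': 0.09188719978405294} -0.0188
```

View pics/scene0.png

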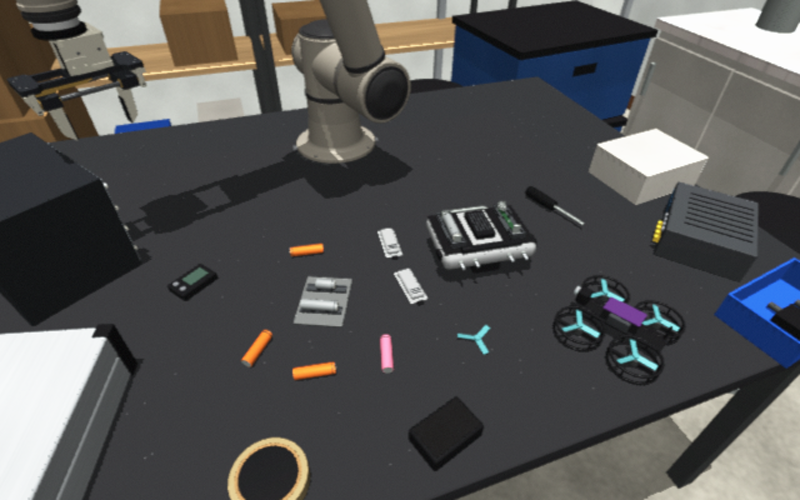

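View pics/side0.png

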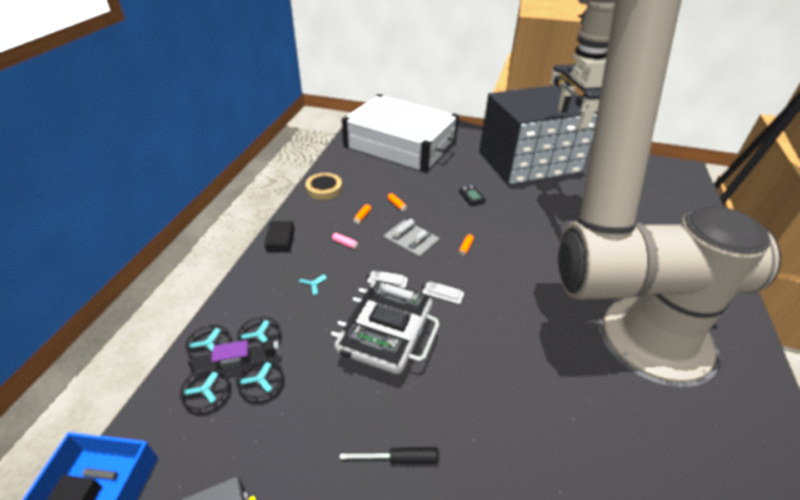

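The scene view shows the candidates in 800-wide pixels. The rack at (323,302) carries a longer cell at (320,306) and a shorter one at (325,285). Look-alikes are orange at (306,250), (257,348) and (314,371), and pink at (386,353). The radio is at (480,235), with a white cell in the holder at (452,228); the green-board holder at (510,218) looks empty. I choose the longer rack cell and will check it in a close crop.

Run:
```python
from cell import viewer
import cv2,numpy as np
im=viewer.read_camera("scene")[:,:,::-1]
a=cv2.resize(im[215:265,230:290],(480,400),interpolation=cv2.INTER_CUBIC)   # 8x
b=cv2.resize(im[155:222,335:435],(800,536),interpolation=cv2.INTER_CUBIC) # 8x
cv2.imwrite("pics/c1.png",a);cv2.imwrite("pics/c2.png",b)
```

```text
(no output)
```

View pics/c1.png

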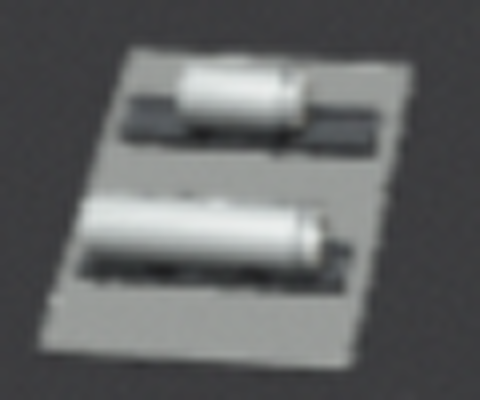

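View pics/c2.png

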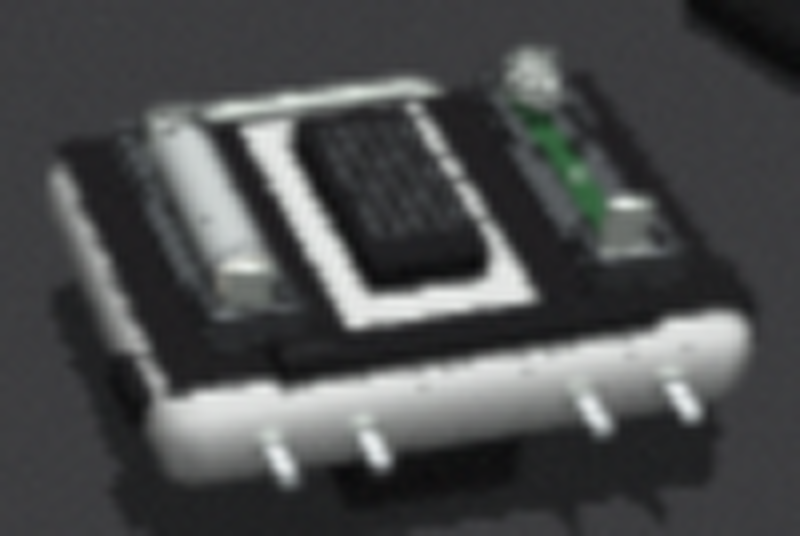

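The crops show the long cell from crop (85,222) to (325,240), with its button at the right end (a step at x≈300–325). The short cell spans (180,95) to (305,98). The empty holder is the green one: plus plate top at (628,200), spring at (530,75). The full holder's plate top is at (245,262).

```bash
cat > h.py <<'E'
import numpy as np
from cell import robot, viewer
def ray(P,uv,z):
    d=P["T"][:3,:3]@np.linalg.solve(P["K"],[uv[0],uv[1],1.]); o=P["T"][:3,3]
    return o+d*(z-o[2])/d[2]
def proj(P,X):
    c=P["T"][:3,:3].T@(np.asarray(X)-P["T"][:3,3]); return (P["K"]@(c/c[2]))[:2]
E
python3 - <<'E'
from h import *
P=viewer.camera_params("scene")
A=lambda u,v,z:ray(P,(230-.5+(u+.5)/8,215-.5+(v+.5)/8),z)
B=lambda u,v,z:ray(P,(335-.5+(u+.5)/8,155-.5+(v+.5)/8),z)
np.set_printoptions(precision=4,suppress=True)
c=[A(133,48,.005),A(413,65,.005),A(355,367,.005),A(40,350,.005)]
print("rack",*c,[np.linalg.norm(c[i]-c[i-1]) for i in range(4)],sum(c)/4)
l,r=A(85,222,.019),A(325,240,.019);print("cell",l,r,np.linalg.norm(r-l),(l+r)/2)
l,r=A(180,93,.019),A(305,98,.019);print("short",l,r,np.linalg.norm(r-l))
e,f=B(628,198,.088),B(245,262,.088);print("plus",e,f,np.linalg.norm(e-f))
s=B(530,50,.088);s2=B(165,112,.088);print("minus",s,s2,s-e)
E
```

```text
rack [ 0.4983 -0.1795  0.005 ] [ 0.5327 -0.1026  0.005 ] [ 0.6388 -0.1478  0.005 ] [ 0.605  -0.2263  0.005 ] [np.float64(0.11654126826253049), np.float64(0.08418956431274094), np.float64(0.11538107181915075), np.float64(0.08546687104096222)] [ 0.5687 -0.1641  0.005 ]
cell [ 0.5761 -0.2068  0.019 ] [ 0.6043 -0.1463  0.019 ] 0.06675888724460605 [ 0.5902 -0.1766  0.019 ]
short [ 0.5356 -0.1717  0.019 ] [ 0.5494 -0.1384  0.019 ] 0.036073377080186805
plus [0.5768 0.2135 0.088 ] [0.5669 0.0931 0.088 ] 0.12082023771163332
minus [0.5004 0.2227 0.088 ] [0.493  0.1004 0.088 ] [-0.0765  0.0092  0.    ]
```

```bash
cat >> h.py <<'E'
from scipy.spatial.transform import Rotation as Ro
np.set_printoptions(precision=4,suppress=True)
def pose(yaw,tilt=0):
    # tool down, tool x along yaw; tilt>0 raises the +x side (deg)
    return Ro.from_euler("z",yaw,degrees=True)*Ro.from_euler("y",-tilt,degrees=True)*Ro.from_euler("x",180,degrees=True)
def go(p,R,base=None):
    s=robot.observe(); p0,R0=base if base else (s["tool_pos"],Ro.from_euler("xyz",s["tool_rot"]))
    print("delta cm",R0.inv().apply(np.asarray(p)-p0)*100,"dr deg",np.degrees((R0.inv()*R).as_rotvec()))
E
python3 -c "
from h import *
go([.59,-.177,.17],pose(65))"
```

```text
delta cm [ 45.4298 -10.8727   5.6411] dr deg [ -0.0585  -0.0303 -39.2274]
```

>>> step_arm(increments=[{"delta_pos": [45.43,-10.87,4],"dr": [0,0,-39.2],"fingers": 0.3},{"delta_pos": [45.43,-10.87,4],"dr": [0,0,-39.2],"fingers": 0.3},{"delta_pos": [45.43,-10.87,4],"dr": [0,0,-39.2],"fingers": 0.3},{"delta_pos": [45.43,-10.87,5.64],"dr": [0,0,-39.2],"fingers": 0.3},{"delta_pos": [45.43,-10.87,5.64],"dr": [0,0,-39.2],"fingers": 0.3}], newtons=30)

```text
time: 0.78
tool_pos: [0.4702, -0.2749, 0.1926]
tool_rot: [3.141, 0.0, 1.135]
contact_force: [0.2, -1.3, 0.8]
opening: 0.0465
grip_force: 0.0
```

```bash
python3 -c "
from h import *
go([.59,-.177,.17],pose(65))"
```

```text
delta cm [13.9368  6.7318  2.2555] dr deg [0.0078 0.0125 0.0437]
```

>>> step_arm(increments=[{"delta_pos": [13.9,6.7,2.2],"dr": [0,0,0],"fingers": 0.3},{"delta_pos": [13.9,6.7,2.2],"dr": [0,0,0],"fingers": 0.3},{"delta_pos": [13.9,6.7,2.2],"dr": [0,0,0],"fingers": 0.3},{"delta_pos": [13.9,6.7,2.2],"dr": [0,0,0],"fingers": 0.3},{"delta_pos": [13.9,6.7,2.2],"dr": [0,0,0],"fingers": 0.3}])

```text
time: 1.4
tool_pos: [0.5877, -0.1792, 0.1706]
tool_rot: [-3.141, 0.001, 1.134]
contact_force: [-0.8, 0.2, 0.3]
opening: 0.0322
grip_force: 0.0
```

Run:
```python
from h import *
import cv2
P=viewer.camera_params("wrist"); im=viewer.read_camera("wrist")
cv2.imwrite("pics/w1.png",cv2.resize(im[:,:,::-1],(800,500),interpolation=cv2.INTER_CUBIC))
s=robot.observe();print(s["tool_pos"],s["tool_rot"],s["opening"],P["T"].round(4).tolist(),P["K"].round(1).tolist())
np.savez("w1.npz",**P)
print([proj(P,x)*1.25 for x in ([.5761,-.2068,.019],[.6043,-.1463,.019])])
```

```text
[ 0.5876 -0.1796  0.1709] [-3.1413  0.0004  1.1331] 0.032325391729064006 [[0.9064, -0.4087, -0.1065, 0.6168], [-0.4223, -0.8779, -0.2255, -0.1177], [-0.0013, 0.2494, -0.9684, 0.3297], [0.0, 0.0, 0.0, 1.0]] [[286.3, 0.0, 323.2], [0.0, 286.3, 197.8], [0.0, 0.0, 1.0]]
[array([405.1597, 266.3675]), array([405.2357, 192.4646])]
```

View pics/w1.png

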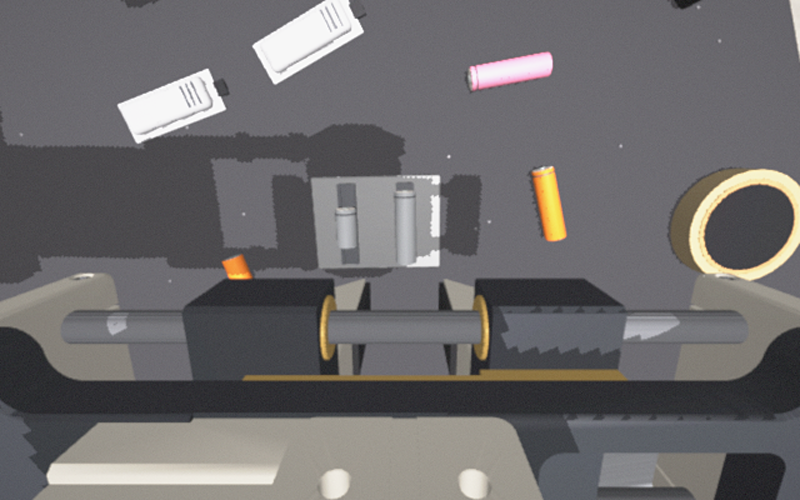

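The wrist view shows the long cell from (404,190), the button end, to (405,264). My estimate projects to (405,192) and (405,266), so they agree and the plus end is along tool +x. Going down.

```bash
python3 -c "
from h import *
go([.5907,-.1757,.014],pose(65.3))"
```

```text
delta cm [ 0.4908  0.118  15.6942] dr deg [-0.0181  0.0253 -0.3795]
```

>>> step_arm(increments=[{"delta_pos": [0.49,0.12,5],"dr": [0,0,-0.4],"fingers": 0.3},{"delta_pos": [0.49,0.12,9.5],"dr": [0,0,-0.4],"fingers": 0.3},{"delta_pos": [0.49,0.12,13],"dr": [0,0,-0.4],"fingers": 0.3},{"delta_pos": [0.49,0.12,15],"dr": [0,0,-0.4],"fingers": 0.3},{"delta_pos": [0.49,0.12,15.7],"dr": [0,0,-0.4],"fingers": 0.3}])

```text
time: 2.08
tool_pos: [0.5903, -0.1758, 0.013]
tool_rot: [-3.14, 0.0, 1.139]
contact_force: [0.5, -0.5, 0.1]
opening: 0.032
grip_force: 0.0
```

>>> step_arm(increments=[{"delta_pos": [0,0,0],"dr": [0,0,0],"fingers": 0.3},{"delta_pos": [0,0,0],"dr": [0,0,0],"fingers": 1},{"delta_pos": [0,0,0],"dr": [0,0,0],"fingers": 1},{"delta_pos": [0,0,0],"dr": [0,0,0],"fingers": 1},{"delta_pos": [0,0,0],"dr": [0,0,0],"fingers": 1}], newtons=35)

```text
time: 2.7
tool_pos: [0.5909, -0.1747, 0.0149]
tool_rot: [-3.141, 0.0, 1.141]
contact_force: [-4.8, 1.1, 5.3]
opening: 0.0175
grip_force: 35.0
```

>>> step_arm(increments=[{"delta_pos": [0,0,-1],"dr": [0,0,0],"fingers": 1},{"delta_pos": [0,0,-4],"dr": [0,0,0],"fingers": 1},{"delta_pos": [0,0,-8],"dr": [0,0,0],"fingers": 1},{"delta_pos": [0,0,-12],"dr": [0,0,0],"fingers": 1},{"delta_pos": [0,0,-16],"dr": [0,0,0],"fingers": 1}])

```text
time: 3.32
tool_pos: [0.5918, -0.1749, 0.1763]
tool_rot: [3.14, -0.0, 1.141]
contact_force: [0.3, -0.9, 0.1]
opening: 0.0176
grip_force: 35.0
```

Run:
```python
from h import *
# above bay: estimate bay axis mid from contacts; yaw -5.5
s=robot.observe();print(s["tool_pos"],s["opening"],s["grip_force"],s["contact_force"])
e=np.array([.5768,.2135]);th=np.radians(-5.5);x=np.array([np.cos(th),np.sin(th)])
b=e-.033*x;print("bay",b)
go([b[0]-.05,b[1]-.06,.2],pose(-5.5))
```

```text
[ 0.5918 -0.1749  0.1763] 0.01757031621218143 34.98725473880768 [ 0.3244 -0.9462  0.1018]
bay [0.544  0.2167]
delta cm [ 26.0638 -22.7012  -2.4144] dr deg [ 0.0904 -0.0656 70.8764]
```

>>> step_arm(increments=[{"delta_pos": [31.5,-25.2,-2.4],"dr": [0,0,70.9],"fingers": 1},{"delta_pos": [31.5,-25.2,-2.4],"dr": [0,0,70.9],"fingers": 1},{"delta_pos": [31.5,-25.2,-2.4],"dr": [0,0,70.9],"fingers": 1},{"delta_pos": [31.5,-25.2,-2.4],"dr": [0,0,70.9],"fingers": 1},{"delta_pos": [31.5,-25.2,-2.4],"dr": [0,0,70.9],"fingers": 1}])

```text
time: 3.95
tool_pos: [0.5199, 0.1149, 0.1928]
tool_rot: [3.141, -0.002, 0.244]
contact_force: [0.2, 0.4, -0.1]
opening: 0.0176
grip_force: 35.0
```

>>> step_arm(increments=[{"delta_pos": [0,0,0],"dr": [0,0,0],"fingers": 1},{"delta_pos": [0,0,0],"dr": [0,0,0],"fingers": 1},{"delta_pos": [0,0,0],"dr": [0,0,0],"fingers": 1},{"delta_pos": [0,0,0],"dr": [0,0,0],"fingers": 1},{"delta_pos": [0,0,0],"dr": [0,0,0],"fingers": 1}])

```text
time: 4.58
tool_pos: [0.5204, 0.1122, 0.1914]
tool_rot: [3.141, 0.0, 0.249]
contact_force: [-0.3, 0.0, -0.1]
opening: 0.0176
grip_force: 35.0
```

Run:
```python
from h import *
go([.494,.2167,.2],pose(-5.5))
```

```text
delta cm [  0.0155 -10.775   -0.8598] dr deg [ 0.0087  0.0107 19.7643]
```

>>> step_arm(increments=[{"delta_pos": [0,-10.8,-0.9],"dr": [0,0,19.8],"fingers": 1},{"delta_pos": [0,-10.8,-0.9],"dr": [0,0,19.8],"fingers": 1},{"delta_pos": [0,-10.8,-0.9],"dr": [0,0,19.8],"fingers": 1},{"delta_pos": [0,-10.8,-0.9],"dr": [0,0,19.8],"fingers": 1},{"delta_pos": [0,-10.8,-0.9],"dr": [0,0,19.8],"fingers": 1}])

```text
time: 5.2
tool_pos: [0.4938, 0.2165, 0.2003]
tool_rot: [3.141, 0.0, -0.096]
contact_force: [-0.6, 0.1, -0.1]
opening: 0.0173
grip_force: 35.0
```

Run:
```python
from h import *
import cv2
P=viewer.camera_params("wrist"); im=viewer.read_camera("wrist"); np.savez("w2.npz",**P)
s=robot.observe();print(s["tool_pos"],s["tool_rot"])
R=Ro.from_euler("xyz",s["tool_rot"]);t=s["tool_pos"]
for X in (-.0325,.0325): print(proj(P,t+R.apply([X,0,-.004])))
cv2.imwrite("pics/w2.png",cv2.resize(im[60:300,160:480,::-1],(800,600),interpolation=cv2.INTER_CUBIC))
```

```text
[0.4939 0.2165 0.2004] [ 3.1412  0.0002 -0.0965]
[324.8263 292.5151]
[325.149  188.8186]
```

View pics/w2.png

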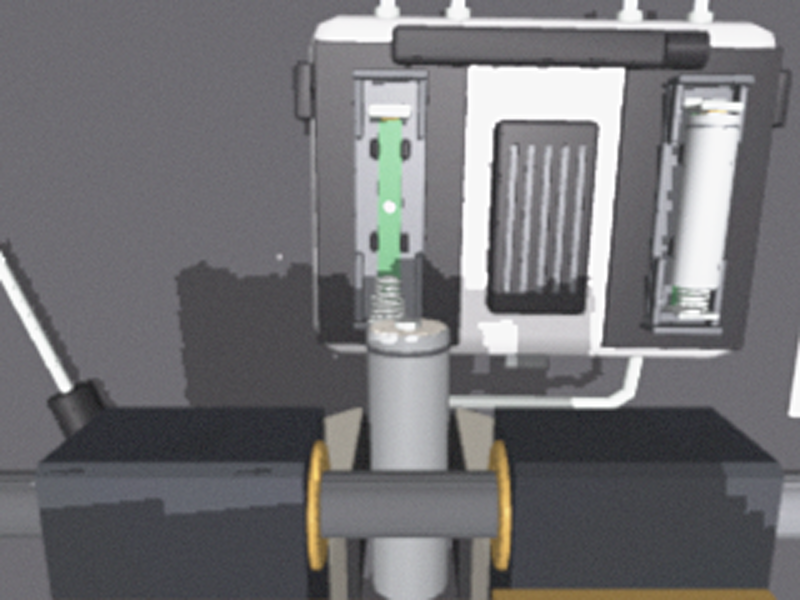

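The picture shows the held cell with its button at crop (408,325), about as predicted. The empty holder runs from (390,72) to (390,328), with the plus plate at (390,108) and the spring tip at about (387,278).

Run:
```python
from h import *
P=dict(np.load("w2.npz"))
C=lambda u,v,z:ray(P,(160-.5+(u+.5)/2.5,60-.5+(v+.5)/2.5),z)
yaw=lambda a,b:np.degrees(np.arctan2((b-a)[1],(b-a)[0]))
print("label L",yaw(C(460,350,.066),C(468,66,.066)),"R",yaw(C(603,350,.066),C(625,66,.066)))
print("green",yaw(C(388,265,.071),C(391,125,.071)))
print("hump",yaw(C(488,305,.077),C(497,125,.077)),yaw(C(587,310,.077),C(597,125,.077)))
a,b=C(357,74,.080),C(425,74,.080);print("wall top",a,b,np.linalg.norm(a-b))
a2,b2=C(750,78,.08),C(682,78,.08);print("full wall top",b2,a2,yaw((a+b)/2,(a2+b2)/2)+90,np.linalg.norm((a+b)/2-(a2+b2)/2))
for n,u,v,z in (("plate",390,106,.088),("plateLow",390,118,.080),("spring",387,278,.080),("botL",357,326,.077),("full bottom",685,330,.08),("hump c",541,217,.077),("cellbutton",408,323,.204),("screw",390,207,.071)): print(n,C(u,v,z))
```

```text
label L -5.983642740330256 R -5.84944925720065
green -7.088527970869839
hump -6.676645114291886 -4.916924822263432
wall top [0.5935 0.2272 0.08  ] [0.5911 0.2023 0.08  ] 0.024977044812362268
full wall top [0.5807 0.1083 0.08  ] [0.5784 0.0835 0.08  ] -6.1192546757984445 0.11950202696705084
plate [0.5806 0.2161 0.088 ]
plateLow [0.577  0.2167 0.08  ]
spring [0.5173 0.2239 0.08  ]
botL [0.4984 0.2382 0.077 ]
full bottom [0.485  0.1071 0.08  ]
hump c [0.5349 0.1619 0.077 ]
cellbutton [0.5262 0.2146 0.204 ]
screw [0.544  0.2203 0.071 ]
```

```bash
cat >> h.py <<'E'
O=np.array([.5436,.2185,.08025]); YAW=-6.0; ZO=.0041; XO=0.
def tcp(mx,my,mz,th,O=O,yaw=YAW):
    "minus face centre at bay-axis coords (mm), tilt deg -> tcp pose"
    R=pose(yaw,th); M=O+Ro.from_euler("z",yaw,degrees=True).apply(np.array([mx,my,mz])/1e3)
    return M+R.apply([.0325-XO,0,ZO]),R
def where():
    s=robot.observe();R=Ro.from_euler("xyz",s["tool_rot"]);m=s["tool_pos"]-R.apply([.0325-XO,0,ZO])
    B=Ro.from_euler("z",YAW,degrees=True)
    print("t",round(s["time"],2),"minus mm",B.inv().apply(m-O)*1e3,"tilt",-np.degrees(np.arcsin(-R.as_matrix()[2,0])) if 0 else np.degrees(np.arcsin(R.as_matrix()[2,0])),"yaw",np.degrees(np.arctan2(R.as_matrix()[1,0],R.as_matrix()[0,0])),"F bay",B.inv().apply(s["contact_force"]),"open",s["opening"])
E
python3 - <<'E'
from h import *
where(); go(*tcp(-20,0,15,20)); print(tcp(-20,0,15,20)[0])
E
```

```text
t 5.25 minus mm [-81.7398  -7.4893 124.2098] tilt -0.009625155651974793 yaw -5.526680892325239 F bay [-0.9508 -0.329  -0.2333] open 0.017658793997181742
delta cm [ 6.1258 -0.6755  9.7828] dr deg [-0.0603 20.0094  0.4724]
[0.5555 0.2173 0.1025]
```

>>> step_arm(increments=[{"delta_pos": [4,-0.6,2],"dr": [0,10,0.5],"fingers": 1},{"delta_pos": [6.13,-0.68,4],"dr": [0,20,0.5],"fingers": 1},{"delta_pos": [6.13,-0.68,7],"dr": [0,20,0.5],"fingers": 1},{"delta_pos": [6.13,-0.68,9.3],"dr": [0,20,0.5],"fingers": 1},{"delta_pos": [6.13,-0.68,9.8],"dr": [0,20,0.5],"fingers": 1}])

```text
time: 5.88
tool_pos: [0.5545, 0.2173, 0.1009]
tool_rot: [3.141, -0.346, -0.105]
contact_force: [0.1, -0.4, 0.4]
opening: 0.0175
grip_force: 35.0
```

Run:
```python
from h import *
import cv2
P=viewer.camera_params("wrist"); im=viewer.read_camera("wrist"); np.savez("w3.npz",**P)
sd=viewer.read_camera("side");Q=viewer.camera_params("side");S=viewer.camera_params("scene");sc=viewer.read_camera("scene")
where()
a=cv2.resize(im[90:330,220:420,::-1],(500,600),interpolation=cv2.INTER_CUBIC)
c=proj(Q,O).astype(int);d=proj(S,O).astype(int);print(c,d)
f=lambda I,c:cv2.resize(I[c[1]-32:c[1]+28,c[0]-30:c[0]+30,::-1],(300,300),interpolation=cv2.INTER_CUBIC)
cv2.imwrite("pics/w3.png",np.hstack([a,np.vstack([f(sd,c),f(sc,d)])]))
```

```text
t 6.03 minus mm [-19.7678   0.9968  15.6218] tilt 20.049115164641485 yaw -6.033570051780895 F bay [ 0.371  -0.1165 -0.0577] open 0.01782033786594499
[299 269] [407 173]
```

View pics/w3.png

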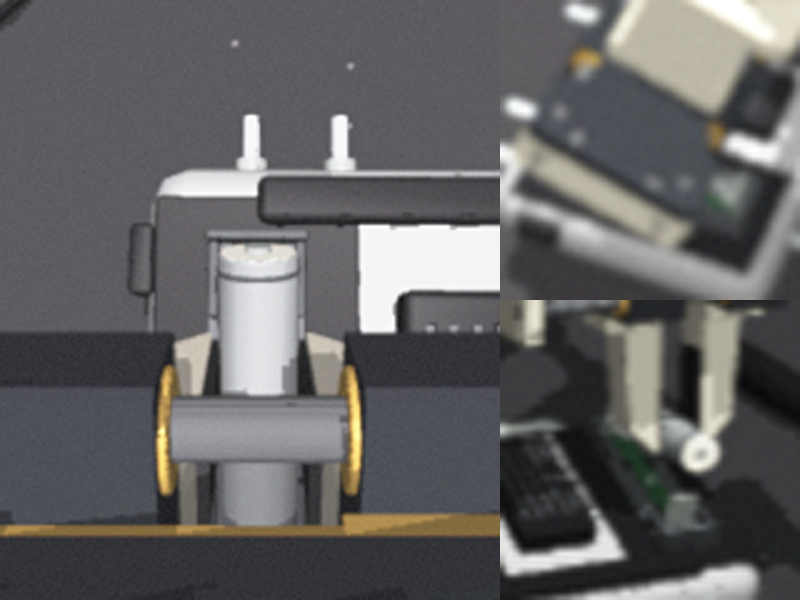

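Wrist close view: the cell's axis is at crop column 259 and the holder's wall centre at 257.5, so it is about 0.4 mm off. The clear tilted cell is above the holder, so I'll lower it and then push back to the spring.

```bash
sed -i 's/^O=.*/O=np.array([.54374,.21979,.08025]); YAW=-6.0; ZO=.0041; XO=0./' h.py
python3 - <<'E'
from h import *
where(); go(*tcp(-21,0,6,20)); go(*tcp(-21,0,1,20)); go(*tcp(-24,0,1,20))
E
```

```text
t 6.03 minus mm [-19.7721  -0.3008  15.6218] tilt 20.049115164641485 yaw -6.033570051780895 F bay [ 0.371  -0.1165 -0.0577] open 0.01782033786594499
delta cm [-0.4456 -0.0296  0.8646] dr deg [-0.09   -0.0491 -0.0315]
delta cm [-0.617  -0.0288  1.3343] dr deg [-0.09   -0.0491 -0.0315]
delta cm [-0.8988 -0.0288  1.2315] dr deg [-0.09   -0.0491 -0.0315]
```

>>> step_arm(increments=[{"delta_pos": [-0.2,-0.03,0.4],"dr": [0,0,0],"fingers": 1},{"delta_pos": [-0.45,-0.03,0.86],"dr": [0,0,0],"fingers": 1},{"delta_pos": [-0.53,-0.03,1.1],"dr": [0,0,0],"fingers": 1},{"delta_pos": [-0.62,-0.03,1.33],"dr": [0,0,0],"fingers": 1},{"delta_pos": [-0.62,-0.03,1.33],"dr": [0,0,0],"fingers": 1}])

```text
time: 6.65
tool_pos: [0.5538, 0.219, 0.0877]
tool_rot: [-3.14, -0.349, -0.105]
contact_force: [-1.2, 0.4, 0.3]
opening: 0.0175
grip_force: 35.0
```

Run:
```python
from h import *
where()
```

```text
t 6.65 minus mm [-21.8554   0.2623   0.1939] tilt 19.982670372824554 yaw -5.989283589972587 F bay [-1.2302  0.2467  0.3247] open 0.017512846256481772
```

>>> step_arm(increments=[{"delta_pos": [-0.094,0,-0.034],"dr": [0,0,0],"fingers": 1},{"delta_pos": [-0.188,0,-0.068],"dr": [0,0,0],"fingers": 1},{"delta_pos": [-0.282,0,-0.103],"dr": [0,0,0],"fingers": 1},{"delta_pos": [-0.376,0,-0.137],"dr": [0,0,0],"fingers": 1},{"delta_pos": [-0.376,0,-0.137],"dr": [0,0,0],"fingers": 1}])

```text
time: 7.28
tool_pos: [0.5503, 0.2195, 0.0882]
tool_rot: [-3.14, -0.35, -0.105]
contact_force: [1.9, -0.8, -1.2]
opening: 0.0175
grip_force: 35.0
```

Run:
```python
from h import *
where()
```

```text
t 7.28 minus mm [-25.3451   0.3659   0.6423] tilt 20.056955395488743 yaw -5.993999059738292 F bay [ 1.9469 -0.6206 -1.2012] open 0.017521063596298767
```

>>> step_arm(increments=[{"delta_pos": [-0.05,0,-0.017],"dr": [0,0,0],"fingers": 1},{"delta_pos": [-0.094,0,-0.034],"dr": [0,0,0],"fingers": 1},{"delta_pos": [-0.141,0,-0.051],"dr": [0,0,0],"fingers": 1},{"delta_pos": [-0.188,0,-0.068],"dr": [0,0,0],"fingers": 1},{"delta_pos": [-0.188,0,-0.068],"dr": [0,0,0],"fingers": 1}])

```text
time: 7.9
tool_pos: [0.5483, 0.2197, 0.0881]
tool_rot: [-3.14, -0.35, -0.105]
contact_force: [3.9, -1.2, -0.1]
opening: 0.0179
grip_force: 35.0
```

Run:
```python
from h import *
where()
```

```text
t 7.9 minus mm [-27.4327   0.387    0.5751] tilt 20.043352177620694 yaw -5.996758664085596 F bay [ 4.0048 -0.7677 -0.0606] open 0.017933933289592363
```

>>> step_arm(increments=[{"delta_pos": [-0.07,0,-0.026],"dr": [0,0,0],"fingers": 1},{"delta_pos": [-0.141,0,-0.051],"dr": [0,0,0],"fingers": 1},{"delta_pos": [-0.212,0,-0.077],"dr": [0,0,0],"fingers": 1},{"delta_pos": [-0.282,0,-0.103],"dr": [0,0,0],"fingers": 1},{"delta_pos": [-0.282,0,-0.103],"dr": [0,0,0],"fingers": 1}])

```text
time: 8.52
tool_pos: [0.5458, 0.22, 0.0884]
tool_rot: [-3.139, -0.351, -0.105]
contact_force: [6.2, -0.5, -1.5]
opening: 0.0176
grip_force: 35.0
```

Run:
```python
from h import *
where()
```

```text
t 8.53 minus mm [-29.9007   0.4293   0.8015] tilt 20.107357359905052 yaw -5.991182562010845 F bay [ 6.2425  0.1971 -1.4881] open 0.01755906271765862
```

>>> step_arm(increments=[{"delta_pos": [-0.07,0,-0.026],"dr": [0,0,0],"fingers": 1},{"delta_pos": [-0.141,0,-0.051],"dr": [0,0,0],"fingers": 1},{"delta_pos": [-0.212,0,-0.077],"dr": [0,0,0],"fingers": 1},{"delta_pos": [-0.263,0,-0.096],"dr": [0,0,0],"fingers": 1},{"delta_pos": [-0.263,0,-0.096],"dr": [0,0,0],"fingers": 1}])

```text
time: 9.15
tool_pos: [0.5437, 0.2203, 0.0887]
tool_rot: [-3.139, -0.352, -0.105]
contact_force: [9.2, -2.6, -1.9]
opening: 0.0172
grip_force: 35.0
```

Run:
```python
from h import *
where()
for _ in range(4): viewer.read_camera("side"); where()
```

```text
t 9.15 minus mm [-32.0166   0.4829   1.042 ] tilt 20.177272438720713 yaw -5.995263148963715 F bay [ 9.4667 -1.597  -1.9059] open 0.01722922600731591
t 9.2 minus mm [-32.0141   0.5076   1.0375] tilt 20.1788548398795 yaw -5.990925432589966 F bay [ 9.2948 -0.9605 -1.6659] open 0.017422734496655812
t 9.25 minus mm [-31.9825   0.4997   1.0483] tilt 20.180009646626225 yaw -5.996589591132646 F bay [ 9.3317 -1.6545 -2.1922] open 0.017482688430180835
t 9.3 minus mm [-32.0359   0.4711   0.9925] tilt 20.171886001557052 yaw -5.995968055324254 F bay [ 9.8445 -1.2635 -2.1618] open 0.01731520702907708
t 9.35 minus mm [-31.9996   0.4902   1.0737] tilt 20.180243715309334 yaw -5.9958789572146545 F bay [ 9.0549 -1.692  -2.0272] open 0.017406096220559587
```

Run:
```python
from h import *
base=tcp(-32.0,.48,1.04,20.18)
for th,z in ((15,.9),(12,.8),(10,.6)): go(*tcp(-28.1-6.7+6*np.tan(np.radians(th)),.2,z,th),base=base)
```

```text
delta cm [-0.167   0.028   0.2638] dr deg [ 0.   -5.18 -0.  ]
delta cm [-0.2428  0.028   0.4282] dr deg [ 0.   -8.18 -0.  ]
delta cm [-0.3023  0.028   0.5492] dr deg [  0.   -10.18  -0.  ]
```

>>> step_arm(increments=[{"delta_pos": [-0.08,0.014,0.132],"dr": [0,-2.6,0],"fingers": 1},{"delta_pos": [-0.167,0.028,0.264],"dr": [0,-5.2,0],"fingers": 1},{"delta_pos": [-0.243,0.028,0.428],"dr": [0,-8.2,0],"fingers": 1},{"delta_pos": [-0.302,0.028,0.549],"dr": [0,-10.2,0],"fingers": 1},{"delta_pos": [-0.302,0.028,0.549],"dr": [0,-10.2,0],"fingers": 1}])

```text
time: 9.98
tool_pos: [0.5437, 0.2201, 0.0824]
tool_rot: [-3.139, -0.175, -0.105]
contact_force: [9.3, -0.9, -2.8]
opening: 0.0177
grip_force: 35.0
```

Run:
```python
from h import *
where()
for _ in range(3): viewer.read_camera("side"); where()
```

```text
t 9.97 minus mm [-32.7454   0.3516   0.5061] tilt 10.04884059574021 yaw -6.019047812498358 F bay [ 9.3877  0.1202 -2.7859] open 0.01765611199615814
t 10.03 minus mm [-32.9049   0.3677   0.5237] tilt 10.064758842930981 yaw -6.008350050485932 F bay [ 9.7656  0.348  -2.3783] open 0.01725257844435227
t 10.07 minus mm [-33.0304   0.3766   0.5107] tilt 10.06511001475364 yaw -5.999424646323947 F bay [10.1015  0.0293 -2.5618] open 0.01745172875549411
t 10.12 minus mm [-33.0544   0.362    0.5405] tilt 10.071654866944932 yaw -5.993582654771263 F bay [ 9.7764 -0.4816 -1.647 ] open 0.017532610554221957
```

Run:
```python
from h import *
base=tcp(-33.05,.36,.53,10.07)
for th,z in ((6,.5),(3,.4),(0,.2)): go(*tcp(-27.6-6.75+6*np.tan(np.radians(th)),.3,z,th),base=base)
```

```text
delta cm [-0.1037  0.006   0.2209] dr deg [ 0.   -4.07 -0.  ]
delta cm [-0.1745  0.006   0.3925] dr deg [-0.   -7.07 -0.  ]
delta cm [-0.2555  0.006   0.5717] dr deg [  0.   -10.07  -0.  ]
```

>>> step_arm(increments=[{"delta_pos": [-0.05,0,0.11],"dr": [0,-2,0],"fingers": 1},{"delta_pos": [-0.104,0.006,0.221],"dr": [0,-4.1,0],"fingers": 1},{"delta_pos": [-0.14,0.006,0.307],"dr": [0,-5.6,0],"fingers": 1},{"delta_pos": [-0.175,0.006,0.393],"dr": [0,-7.1,0],"fingers": 1},{"delta_pos": [-0.175,0.006,0.393],"dr": [0,-7.1,0],"fingers": 1}])

```text
time: 10.75
tool_pos: [0.5429, 0.2202, 0.0781]
tool_rot: [-3.139, -0.052, -0.105]
contact_force: [10.1, -1.4, -1.1]
opening: 0.0177
grip_force: 35.0
```

Run:
```python
from h import *
where()
for _ in range(3): viewer.read_camera("side"); where()
```

```text
t 10.75 minus mm [-33.5432   0.3026   0.2807] tilt 3.005806427363573 yaw -6.00039025455138 F bay [10.2334 -0.3642 -1.0617] open 0.01770887550852384
t 10.8 minus mm [-33.695    0.3263   0.2813] tilt 3.0124456377565454 yaw -5.991015275511989 F bay [10.3974  0.5948 -2.209 ] open 0.017166181814610285
t 10.85 minus mm [-33.7471   0.306    0.2962] tilt 3.0156877719098683 yaw -5.987603755319065 F bay [ 9.6947  0.1458 -2.8167] open 0.017316400066635446
t 10.9 minus mm [-33.7769   0.3313   0.3302] tilt 3.020125268852339 yaw -5.982329397592791 F bay [10.6029 -0.1274 -2.0095] open 0.017881989068431706
```

Run:
```python
from h import *
base=tcp(-33.78,.33,.3,3.02)
go(*tcp(-34.05,.3,0,0),base=base)
```

```text
delta cm [-0.0547  0.003   0.1992] dr deg [ 0.   -3.02  0.  ]
```

>>> step_arm(increments=[{"delta_pos": [-0.02,0,0.066],"dr": [0,-1,0],"fingers": 1},{"delta_pos": [-0.037,0,0.133],"dr": [0,-2,0],"fingers": 1},{"delta_pos": [-0.055,0,0.2],"dr": [0,-3,0],"fingers": 1},{"delta_pos": [-0.055,0,0.2],"dr": [0,-3,0],"fingers": 1},{"delta_pos": [-0.055,0,0.2],"dr": [0,-3,0],"fingers": 1}])

```text
time: 11.52
tool_pos: [0.5427, 0.2202, 0.0766]
tool_rot: [-3.139, -0.002, -0.104]
contact_force: [10.8, -2.1, 0.0]
opening: 0.0176
grip_force: 35.0
```

Run:
```python
from h import *
where()
for _ in range(2): viewer.read_camera("side"); where()
```

```text
t 11.53 minus mm [-33.6302   0.2481   0.3775] tilt 0.09089377957955082 yaw -5.97866857716743 F bay [10.9972 -0.9659  0.0485] open 0.01757639013133184
t 11.57 minus mm [-33.6166   0.2726   0.4158] tilt 0.09738902540517701 yaw -5.976437224817245 F bay [10.6409 -0.5359 -0.1013] open 0.017360350735393666
t 11.62 minus mm [-33.6196   0.2368   0.3863] tilt 0.09622692171497056 yaw -5.977960281432115 F bay [10.5841 -0.632   0.0336] open 0.01734109515868054
```

>>> step_arm(increments=[{"delta_pos": [0.05,0,0],"dr": [0,0,0],"fingers": 1},{"delta_pos": [0.11,0,0],"dr": [0,0,0],"fingers": 1},{"delta_pos": [0.16,0,0],"dr": [0,0,0],"fingers": 1},{"delta_pos": [0.16,0,0],"dr": [0,0,0],"fingers": 1},{"delta_pos": [0.16,0,0],"dr": [0,0,0],"fingers": 1}])

```text
time: 12.25
tool_pos: [0.543, 0.2201, 0.0765]
tool_rot: [-3.139, 0.001, -0.104]
contact_force: [7.1, -1.3, 2.5]
opening: 0.0175
grip_force: 35.0
```

Run:
```python
from h import *
where()
```

```text
t 12.25 minus mm [-33.2379   0.178    0.3505] tilt -0.050591139199996346 yaw -5.9730075817247155 F bay [ 7.1734 -0.516   2.5442] open 0.017504240855121245
```

>>> step_arm(increments=[{"delta_pos": [0,0,0],"dr": [0,0,0],"fingers": 0.35},{"delta_pos": [0,0,0],"dr": [0,0,0],"fingers": 0.35},{"delta_pos": [0,0,0],"dr": [0,0,0],"fingers": 0.35},{"delta_pos": [0,0,0],"dr": [0,0,0],"fingers": 0.35},{"delta_pos": [0,0,0],"dr": [0,0,0],"fingers": 0.35}])

```text
time: 12.88
tool_pos: [0.5411, 0.22, 0.0754]
tool_rot: [-3.14, 0.006, -0.104]
contact_force: [0.0, -0.0, -0.3]
opening: 0.0299
grip_force: 0.0
```

Run:
```python
from h import *
where(); go(O+[0,0,.04],pose(-6))
```

```text
t 12.88 minus mm [-35.1229  -0.0532  -0.563 ] tilt -0.31816127398506494 yaw -5.957867272265707 F bay [ 0.0428 -0.0094 -0.3011] open 0.0299201411795601
delta cm [ 0.2397 -0.0081 -4.4857] dr deg [-0.0758  0.3182  0.0419]
```

>>> step_arm(increments=[{"delta_pos": [0,0,-1],"dr": [0,0.3,0],"fingers": 0.35},{"delta_pos": [0,0,-2.5],"dr": [0,0.3,0],"fingers": 0.35},{"delta_pos": [0.24,0,-4.5],"dr": [0,0.3,0],"fingers": 1},{"delta_pos": [0.24,0,-4.5],"dr": [0,0.3,0],"fingers": 1},{"delta_pos": [0.24,0,-4.5],"dr": [0,0.3,0],"fingers": 1}], newtons=20)

```text
time: 13.5
tool_pos: [0.5436, 0.2196, 0.1204]
tool_rot: [-3.14, 0.0, -0.104]
contact_force: [0.8, -0.4, 0.2]
opening: 0.0045
grip_force: 0.0
```

>>> step_arm(increments=[{"delta_pos": [0,0,1],"dr": [0,0,0],"fingers": 1},{"delta_pos": [0,0,2],"dr": [0,0,0],"fingers": 1},{"delta_pos": [0,0,2.4],"dr": [0,0,0],"fingers": 1},{"delta_pos": [0,0,2.6],"dr": [0,0,0],"fingers": 1},{"delta_pos": [0,0,2.6],"dr": [0,0,0],"fingers": 1}])

```text
time: 14.12
tool_pos: [0.5439, 0.2197, 0.0944]
tool_rot: [-3.14, 0.0, -0.104]
contact_force: [0.5, -0.1, -0.1]
opening: 0.0002
grip_force: 0.0
```

Now feel downward: the tip is at 94.4 mm and a seated crest lies at about 89.5 mm.

>>> step_arm(increments=[{"delta_pos": [0,0,0.1],"dr": [0,0,0],"fingers": 1},{"delta_pos": [0,0,0.2],"dr": [0,0,0],"fingers": 1},{"delta_pos": [0,0,0.3],"dr": [0,0,0],"fingers": 1},{"delta_pos": [0,0,0.4],"dr": [0,0,0],"fingers": 1},{"delta_pos": [0,0,0.4],"dr": [0,0,0],"fingers": 1}])

```text
time: 14.75
tool_pos: [0.5438, 0.2197, 0.0904]
tool_rot: [-3.14, 0.0, -0.104]
contact_force: [-0.3, -0.6, 0.1]
opening: 0.0005
grip_force: 0.0
```

>>> step_arm(increments=[{"delta_pos": [0,0,0.05],"dr": [0,0,0],"fingers": 1},{"delta_pos": [0,0,0.05],"dr": [0,0,0],"fingers": 1},{"delta_pos": [0,0,0.1],"dr": [0,0,0],"fingers": 1},{"delta_pos": [0,0,0.1],"dr": [0,0,0],"fingers": 1},{"delta_pos": [0,0,0.1],"dr": [0,0,0],"fingers": 1}])

```text
time: 15.38
tool_pos: [0.5439, 0.2197, 0.0898]
tool_rot: [-3.14, -0.0, -0.104]
contact_force: [-0.6, 0.0, 3.1]
opening: 0.0005
grip_force: 1.8
```

>>> step_arm(increments=[{"delta_pos": [0,0,0.05],"dr": [0,0,0],"fingers": 1},{"delta_pos": [0,0,0.1],"dr": [0,0,0],"fingers": 1},{"delta_pos": [0,0,0.1],"dr": [0,0,0],"fingers": 1},{"delta_pos": [0,0,0.1],"dr": [0,0,0],"fingers": 1},{"delta_pos": [0,0,0.1],"dr": [0,0,0],"fingers": 1}])

```text
time: 16.0
tool_pos: [0.5441, 0.2198, 0.0896]
tool_rot: [-3.14, -0.001, -0.104]
contact_force: [-3.2, -0.7, 9.1]
opening: 0.0003
grip_force: 4.8
```

Rigid at 89.6 mm under 9 N, so the middle is home. Checking the plus end the same way.

>>> step_arm(increments=[{"delta_pos": [0,0,-0.5],"dr": [0,0,0],"fingers": 1},{"delta_pos": [1.7,0,-0.5],"dr": [0,0,0],"fingers": 1},{"delta_pos": [1.7,0,-0.3],"dr": [0,0,0],"fingers": 1},{"delta_pos": [1.7,0,-0.15],"dr": [0,0,0],"fingers": 1},{"delta_pos": [1.7,0,-0.1],"dr": [0,0,0],"fingers": 1}])

```text
time: 16.62
tool_pos: [0.5605, 0.2179, 0.0898]
tool_rot: [-3.14, -0.0, -0.104]
contact_force: [-0.9, -1.9, 5.9]
opening: 0.0004
grip_force: 2.7
```

>>> step_arm(increments=[{"delta_pos": [0,0,0.03],"dr": [0,0,0],"fingers": 1},{"delta_pos": [0,0,0.06],"dr": [0,0,0],"fingers": 1},{"delta_pos": [0,0,0.09],"dr": [0,0,0],"fingers": 1},{"delta_pos": [0,0,0.09],"dr": [0,0,0],"fingers": 1},{"delta_pos": [0,0,0.09],"dr": [0,0,0],"fingers": 1}])

```text
time: 17.25
tool_pos: [0.5605, 0.2179, 0.0896]
tool_rot: [-3.14, -0.001, -0.104]
contact_force: [-2.3, -1.3, 8.9]
opening: 0.0004
grip_force: 4.3
```

Same height at the plus end, so it is level and home. Retreating for a look.

>>> step_arm(increments=[{"delta_pos": [0,0,-2],"dr": [0,0,0],"fingers": 1},{"delta_pos": [-3,0,-7],"dr": [0,0,0],"fingers": 1},{"delta_pos": [-7.5,0,-12],"dr": [0,0,0],"fingers": 1},{"delta_pos": [-7.5,0,-12],"dr": [0,0,0],"fingers": 0.3},{"delta_pos": [-7.5,0,-12],"dr": [0,0,0],"fingers": 0.3}])

```text
time: 17.88
tool_pos: [0.486, 0.2257, 0.2083]
tool_rot: [-3.14, -0.0, -0.104]
contact_force: [0.3, -0.5, 0.8]
opening: 0.0161
grip_force: 0.0
```

Run:
```python
from h import *
import cv2
im=viewer.read_camera("wrist"); sc=viewer.read_camera("scene");where()
cv2.imwrite("pics/w4.png",np.vstack([cv2.resize(im[60:220,220:480,::-1],(520,320),interpolation=cv2.INTER_CUBIC),cv2.resize(sc[150:215,340:444,::-1],(520,280),interpolation=cv2.INTER_CUBIC)[:280]]))
```

```text
t 17.98 minus mm [-90.3795  -0.6064 130.9035] tilt -0.1296774175127104 yaw -5.982310257563656 F bay [-0.1762  0.5556 -0.0143] open 0.0234048326459044
```

View pics/w4.png

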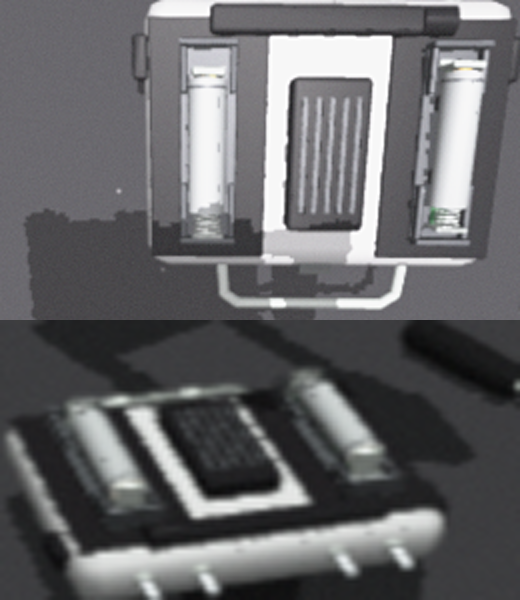

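The cell at (208,145) lies flat between the spring at (208,220) and the plus contact at (208,72), just like the one in the full holder. Handing in.

```bash
python3 -c "
from cell import robot
print(robot.hand_in())"
```

```text
the job is handed in; nothing more can be done
None
```

The long cell is in the empty holder, pressed home between the spring and the plus contact (level to within 0.1 mm at the middle and plus end under about 9 N), and the job was handed in at about 18 s.

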